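Hold the collar on the spindle flat of a banding wheel

ROBOT

A 6-joint arm with a two-finger parallel gripper is mounted at the origin on the work surface. World frame = base frame: x ahead of the robot, y to its left, z up, the work surface at z = 0. Lengths are in m, angles in degrees, forces in N, time in s.
With the tool pointing down it reaches from about 0.35 to 0.875 m from the base axis. Payload 4.2 kg.
Tool frame: the origin (TCP) lies between the finger pads; the fingertips stand 11 mm ahead of it and the grasp point (between the pads) lies 8 mm behind it; z points along the fingers, y is the direction in which the jaws open and shut (so a half turn about z gives the same grasp; the last joint's range is limited). The gripper opens to 87 mm and grips with 3 to 60 N. Pads are 19 mm wide; open, the fingers measure 117 mm over their backs; the gripper's body (75 mm by 190 mm) begins 51 mm behind the grasp point.
Start: joints at [92.051, 22.042, 0.453, 0, -68.411, -14.817], TCP at [0.138, 0.61, 0.234] pointing down, gripper open.
Joint ranges: [-179.83, 179.83], [-69.29, 118.12], [-61.27, 80.66], [-181.25, 117.63], [-171.15, -9.14], [-177.46, 177.46]. Speed limits (degrees/s): [159.86, 159.86, 180, 180, 180, 180].

INTERFACE

Orientations are given as a 3x3 rotation matrix whose columns are the frame's x, y, z axes.
In Python, from station import sense, capture, get_calibration, finish_job, search_frame, cut_out gives the robot as it stands.
- The arm moves only by the tool arm_command, never from a script. Its argument "rows" is a list of rows, each an object with "fingers": the opening in per cent of the stroke, from 0 (shut) to 100 (fully open); "travel": the shift along the tool's x, y, z in cm, a list of three; "roll": the turn about the tool's z in degrees. A call has 1 to 10 rows; each row is the pose to reach, as a shift and turn from the pose commanded when the call began, along the tool's axes at that moment; what a row does not reach only later rows make up. A row lasts 1/10 s, in which the tool goes at most 50 mm and 8.59 degrees, less where a joint would pass 70% of its speed; a pose out of reach is approached as far as the arm can. A call with a gripper value outside its range is refused whole. The fingers move at their own pace and stop on an object; the grip force is fixed at half the most. Time passes only in rows, so rows that repeat a pose let the fingers close. It gives the time, the measured TCP pose, the force and the opening at its end, in the units of the state.
- sense(): the state, without advancing time (a new reading comes with each control period).
- capture(name): name is "side" or "top"; returns (picture, depth): 480x640x3 uint8, red, green, blue; 480x640 float32, m along the optical axis (not along the pixel's ray), 0 where there is no reading.
- get_calibration(name): a dict with "fov_y" (degrees; the focal length in pixels is half the picture's height over the tangent of half this angle, whatever the lens; pixels are square), "cx", "cy" (the principal point, pixels), "origin" and "attitude" of the camera in the world. Camera axes: x right, y down, z forward; pixel columns grow to the right and rows downward; lengths in m; the calibration is good to about 2 mm. A picture is of the moment at which its call begins. get_calibration takes no time and is no camera call.
- finish_job(): hands the job in, once; it reports no verdict.
Trained networks look in the newest picture that a camera, given by its name, has taken for a name from the list of things; names that differ only in an ending like _2 or _b are one class to them, and where a whole thing is asked for, a point or a joint stands for the part that bears it (a point fixed in the world has none). Each returns a list of dicts, best first, with "p" (0 to 1); they miss things now and then, are a little off and sometimes report something else, mostly with a low value. They report only what shows in the picture. A call takes as long as a camera call. They do not tell look-alikes from the thing itself.
- search_frame(camera, label): "position" ([x, y, z] in m, in world coordinates, good to about 4 mm: the middle of the surface that is visible of it).
- cut_out(camera, label): "mask" (480x640 bool, what is visible of it).
The state is a dict: "time_s": time; "joints": joint angles; "joint_velocities": joint speeds; "effort": joint torques, N m; "tcp_pos": TCP position; "ee_rot": TCP orientation; "wrist_force": force on the tool from outside, world axes, zero at the start; "moment": the same for the moment, N m; "gripper_width": opening from 0.0 (shut) to 1.0 (fully open).
Only numpy, scipy, OpenCV 4.12 (cv2) and the standard library are available. Lean on these libraries where they do the work, as an engineer would, in place of code of your own. Each camera call takes 0.05 s, during which the arm holds its last target. There are 200 camera calls.

TASK

Refit the set-screw collar of this banding wheel, whose head is off: grip the bare spindle with the fingers and turn it until its flat faces the notched key rest on the stand. Then take the eight-sided collar from the plywood board, slide it down the spindle with its screw on the flat's side, and finish while still holding it there, clear of the column below, its screw pointing at the notch and level with it, so that I can put the key in. Do not knock the other things about.

Things in the scene. Friction and masses are not known exactly. Their poses are not given: they have to be found in the camera images.
- stand: Blue cast stand of a banding wheel (small turntable), fixed to the bench: round foot 156 mm across, column 48 mm across at its top, with its flat shoulder 92 mm above the bench. Origin on the spindle axis at bench height, z up; its x axis points from the spindle axis to the key rest.
- notch (a point): Middle of the notch in the key rest: a dark steel upright plate (8 mm thick, 30 mm wide, its top 124 mm above the bench) on an arm of the stand, 100 mm from the spindle axis, with a notch 12 mm wide and about 18 mm deep in its top edge. The point is 116 mm above the bench, 24 mm above the column's shoulder; axes as those of the stand.
- spindle (a joint): Turn of the spindle about its upright axis, rad: 0 when its flat faces the key rest, growing counter-clockwise seen from above, -3.6 to 3.6. It starts somewhere from +0.6 to +2.2, has steady bearing friction (about 0.06 N m), no spring, and stays where left.
- spindle_top (a point): Centre of the top end of the bare steel spindle, on its axis: a D-shaped shaft standing 52 mm out of the column's shoulder, diameter 24 mm, with one flat along its whole length 8 mm from the axis (20 mm from the flat to the round side opposite). The top 3 mm taper by 2 mm. z up, x points out through the flat.
- collar_center (a point): Centre, half-way up, of the loose steel collar: an eight-sided ring 46 mm across its flats, 24 mm high, 0.22 kg, lying on the board with its bore upright. The bore is D-shaped with 1 mm clearance all round (round part 26 mm across, its flat 9 mm from the axis), so it goes down the spindle only when its flat matches. z up; x points through the bore's flat and the set screw; two opposite outer flats face +y and -y, clear for the fingers.
- screw_head (a point): Outer end of the collar's set screw, a dark round head 14 mm across that sticks out of one side of the collar, 36 mm from the collar's axis along its x, at half its height.
- bat: Square-cornered plywood ware board, 220 x 240 x 10 mm, fixed to the bench; the collar, the spacer and the hex key lie on it. Origin under its centre.
- spacer: Plain round steel spacer ring, 44 mm across, 12 mm high, round hole, no screw; loose bystander on the board. Origin under its centre.
- hexkey: Hex key, L-shaped, 6 mm thick, about 80 mm long, lying near the far edge of the board; loose bystander. Origin under the middle of its long leg.
- mug: Terracotta cup, 74 mm across, 85 mm high; loose bystander. Origin under its centre.
- glaze_jar: White glaze jar, 64 mm across, 85 mm high; loose bystander. Origin under its centre.
- duck: Unglazed duck figure, about 130 mm long and 120 mm high; loose bystander. Origin under its centre.
- rib: Flat wooden potter's rib, 35 x 110 x 6 mm; loose bystander. Origin under its centre.
Mind the look-alikes: they are no part of the job. What is shaped like the part that bears collar_center but green or turquoise is not meant.

How it is judged (in metres and radians):
On the way, in this order (a step that is already met when the one before it is completed fails the run):
1. the bare spindle, gripped by the fingers, has its flat facing the key rest while the collar is not yet on it (value of joint spindle between -0.17 and 0.17 rad and contact force between the fingers and spindle above 1 N and distance between collar_center and spindle_top above 0.06 m), for 0.2 s.
2. the collar is round the spindle, below its top (horizontal distance between collar_center and spindle_top below 0.004 m and z of collar_center in the frame of spindle_top below -0.012 m), for 0.1 s.
At the end, for the whole second after the job is handed in: Fingers still grip the collar (over 3 N), round the spindle (within 4 mm of its axis, tilt under 0.12 rad), at rest, its middle within 7 mm of the notch height (so clear of the shoulder); screw head within 7 mm of the line from axis to key rest; spindle flat facing the rest within 0.17 rad (value of joint spindle between -0.17 and 0.17 rad and horizontal distance between collar_center and spindle_top below 0.004 m and z of collar_center in the frame of notch between -0.007 and 0.007 m and x of screw_head in the frame of stand above 0 m and y of screw_head in the frame of stand between -0.007 and 0.007 m and angle between collar_center's own z axis and vertical below 0.12 rad and contact force between the fingers and collar above 3 N and linear speed of collar below 0.02 m/s); the arm keeps its last pose, push and grip.
It fails at once if one of the loose bystanders is knocked about (moved more than 30 mm) (distance of any of spacer, hexkey, mug, glaze_jar, duck, rib from where it was at the start of the episode above 0.03 m).
It also fails if it takes over 58 s, if anything falls off the work surface, if the arm or the gripper's body presses on something with over 40 N, if the wrist force passes 120 N, or if a joint passes its speed limit or range.

## Working session

There is one attempt and no reset: what is moved stays moved. The work goes in short steps, Python scripts to look and compute and a tool call to move; the robot and the scene stay as the last step left them, time stands still between calls to the robot, and variables do not carry over. Pictures are saved under pics/ and viewed, about 8 in all and at most 12, crops included, and the job is handed in when it is done.

Besides the shell and the picture viewer there is one more tool, called after "Request:" in YAML: its name, and indented under it one key for each argument. arm_command: Moves the arm, as the interface text tells. Its arguments: {"type":"object","properties":{"rows":{"type":"array","items":{"type":"object","properties":{"fingers":{"type":"number"},"travel":{"type":"array","items":{"type":"number"}},"roll":{"type":"number"}}}}},"required":["rows"]}

```bash
mkdir -p pics; cat > h.py <<'E'
import numpy as np, cv2
from station import *
def save(n,im,s=1):
    cv2.imwrite('pics/'+n+'.png',cv2.resize(im[...,::-1],None,fx=s,fy=s,interpolation=cv2.INTER_CUBIC))
def cal(n):
    c=get_calibration(n); return 240/np.tan(np.radians(c['fov_y'])/2),c['cx'],c['cy'],np.array(c['origin']),np.array(c['attitude'])
def cloud(n,d):
    f,cx,cy,o,R=cal(n); v,u=np.mgrid[:480,:640]
    P=np.stack([(u-cx)/f*d,(v-cy)/f*d,d],-1)@R.T+o; P[d==0]=np.nan; return P
def proj(n,p):
    f,cx,cy,o,R=cal(n); q=(np.atleast_2d(p)-o)@R; return q[:,:2]/q[:,2:]*f+[cx,cy]
def atz(n,u,v,z):
    f,cx,cy,o,R=cal(n); r=R@np.array([(u-cx)/f,(v-cy)/f,1]); return o+r*(z-o[2])/r[2]
E
python3 - <<'E'
from h import *
a=[]
for n in('side','top'):
    im,d=capture(n); a.append(im); print(n,get_calibration(n)); np.savez(n,im=im,d=d)
    for l in('stand','spindle_top','collar_center','screw_head','notch','bat','spacer','hexkey','mug','glaze_jar','duck','rib'):
        try:
            for r in search_frame(n,l): print(l,round(r['p'],2),np.round(r['position'],3),proj(n,r['position']).round())
        except Exception as e: print(l,e)
save('top0',a[1]);save('side0',a[0])
print(sense())
E
```

```text
side {'fov_y': 43.50508607274302, 'cx': 318.6730049811666, 'cy': 231.52553434869077, 'origin': array([ 0.30716297, -1.15015996,  0.79936949]), 'attitude': array([[ 0.97863068, -0.07925707,  0.18973746],
       [-0.2039449 , -0.4918668 ,  0.84644759],
       [ 0.0262386 , -0.86705557, -0.49752002]])}
stand 0.91 [0.553 0.153 0.02 ] [[301. 238.]]
spindle_top 0.49 [0.55  0.156 0.121] [[300. 202.]]
collar_center 0.97 [ 0.509 -0.209  0.027] [[311. 326.]]
collar_center 0.86 [ 0.414 -0.084  0.021] [[258. 297.]]
collar_center 0.78 [ 0.563 -0.067  0.02 ] [[323. 286.]]
collar_center 0.74 [0.549 0.155 0.122] [[300. 202.]]
screw_head 0.93 [ 0.564 -0.071  0.019] [[323. 288.]]
screw_head 0.66 [ 0.51  -0.216  0.027] [[312. 328.]]
screw_head 0.63 [ 0.418 -0.08   0.019] [[259. 296.]]
notch 0.85 [0.554 0.15  0.022] [[301. 237.]]
bat 0.57 [ 0.501 -0.279  0.008] [[314. 356.]]
spacer 0.75 [ 0.497 -0.315  0.021] [[316. 364.]]
mug 0.66 [ 0.737 -0.288  0.06 ] [[434. 325.]]
glaze_jar 0.78 [0.428 0.357 0.051] [[243. 195.]]
duck 0.79 [0.663 0.322 0.059] [[329. 192.]]
rib 0.79 [ 0.722 -0.093  0.008] [[393. 290.]
[... 1228 characters left out ...]
1715e-04,
       -6.84098694e+01, -1.48180578e+01]), 'joint_velocities': array([ 0.08323081, -0.02167698, -0.0225405 , -0.06181152, -0.04534396,
        0.04825719]), 'effort': array([-8.48625841e-04, -3.90471625e+01,  1.87622845e+01,  4.22444344e+00,
        1.54668657e-02, -1.71431373e-05]), 'tcp_pos': array([0.13805405, 0.60954767, 0.23356517]), 'ee_rot': array([[ 9.75283030e-01, -2.20959297e-01, -4.63683779e-06],
       [-2.20959296e-01, -9.75283029e-01,  4.61236355e-05],
       [-1.47136753e-05, -4.39590466e-05, -9.99999999e-01]]), 'wrist_force': array([ 0.08185011, -0.29032213, -0.16807474]), 'moment': array([-0.03192278, -0.04477664,  0.03673124]), 'gripper_width': 1.0018878684172752}
```

View pics/top0.png

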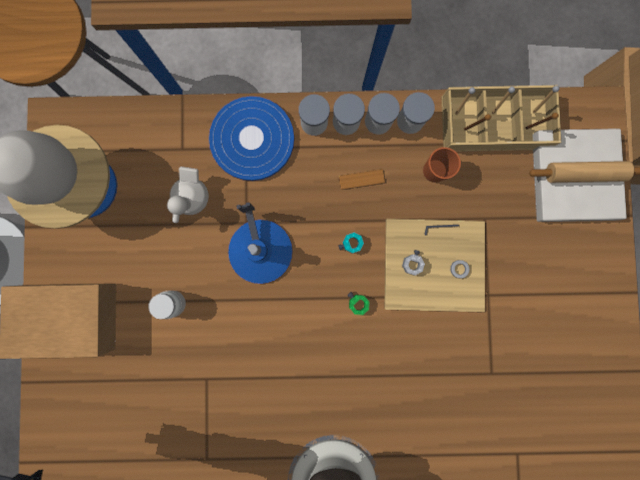

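View pics/side0.png

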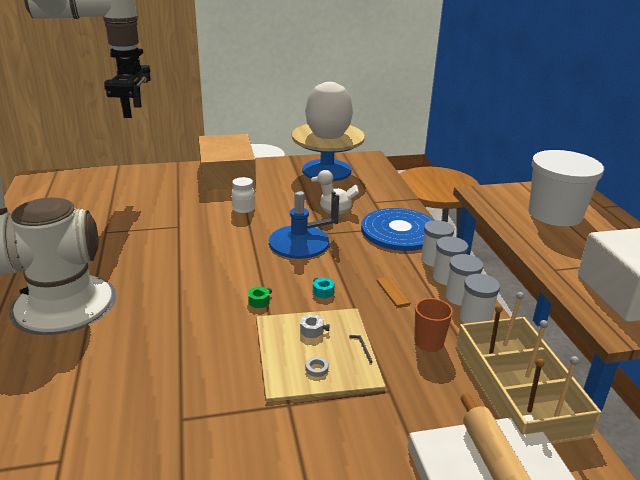

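Top view: the steel collar is at (414,264) with its screw up toward (417,252). The look-alikes are turquoise at (353,243), green at (359,304) and the plain spacer at (460,269). Only the grey one with a screw on the board fits. Next I'll enlarge the collar and spindle and measure both.

```bash
python3 - <<'E'
from h import *
T=np.load('top.npz');S=np.load('side.npz')
def crop(im,u,v,w,s=400): return cv2.resize(im[v-w:v+w,u-w:u+w],(s,s),interpolation=cv2.INTER_CUBIC)
save('crop1',np.hstack([crop(T['im'],414,262,20),crop(T['im'],252,232,36)]))
P=cloud('top',T['d']);Q=cloud('side',S['d'])
def near(A,c,r,z0,z1): return (np.hypot(A[...,0]-c[0],A[...,1]-c[1])<r)&(A[...,2]>z0)&(A[...,2]<z1)
for n,A in(('top',P),('side',Q)):
    m=near(A,(.512,-.203),.045,.0135,.06); p=A[m]; print(n,'collar',len(p),np.percentile(p[:,2],[5,50,95]))
    t=p[p[:,2]>.03]; print(' topface',len(t),(t[:,:2].max(0)+t[:,:2].min(0))/2, t.mean(0),t[:,:2].min(0),t[:,:2].max(0),cv2.minEnclosingCircle(t[:,:2].astype(np.float32)))
    m=near(A,(.555,.16),.04,.125,.16);p=A[m];print(' spindle',len(p),p.mean(0),p.min(0),p.max(0))
    m=near(A,(.555,.16),.035,.085,.1);p=A[m];print(' shoulder',len(p),p.mean(0),p.min(0),p.max(0),cv2.minEnclosingCircle(p[:,:2].astype(np.float32)))
    m=near(A,(.555,.16),.15,.095,.14)&~near(A,(.555,.16),.06,.0,.2);p=A[m];print(' rest',len(p),p.mean(0),p.min(0),p.max(0))
    m=near(A,(.555,.16),.1,.003,.03);p=A[m];print(' foot',len(p),np.percentile(p[:,2],[5,50,95]),cv2.minEnclosingCircle(p[:,:2].astype(np.float32)))
E
```

```text
top collar 301 [0.01922437 0.03115912 0.03475971]
 topface 188 [ 0.50971259 -0.19908931] [ 0.51089279 -0.19921643  0.03242864] [ 0.48609817 -0.22312965] [ 0.53332701 -0.17504897] ((0.510230541229248, -0.19900405406951904), 0.024369051679968834)
 spindle 96 [0.54990268 0.16555383 0.14137095] [0.53779534 0.15580109 0.12561921] [0.56119051 0.17748869 0.14627845]
 shoulder 248 [0.54912927 0.16534529 0.09036654] [0.5276867  0.14392449 0.08563076] [0.57292107 0.18964364 0.09942744] ((0.5500215888023376, 0.1671128123998642), 0.024003753438591957)
 rest 71 [0.64641432 0.18897979 0.113202  ] [0.64007738 0.17462023 0.09710913] [0.65371529 0.20344688 0.12555864]
 foot 2674 [0.00790127 0.01527764 0.02343259] ((0.5576325058937073, 0.1637076437473297), 0.09925705939531326)
side collar 473 [0.01576275 0.02884579 0.03454312]
 topface 215 [ 0.51044973 -0.20177725] [ 0.51005819 -0.20345386  0.03274025] [ 0.48618183 -0.22843884] [ 0.53471764 -0.17511565] ((0.5107927918434143, -0.20172926783561707), 0.02682311087846756)
 spindle 81 [0.54833604 0.15864944 0.13630113] [0.53775202 0.1496006  0.12581739] [0.5587776  0.17538229 0.14494987]
 shoulder 138 [0.54810524 0.15682481 0.09083059] [0.52544337 0.13720472 0.08512461] [0.57191197 0.18737617 0.09978559] ((0.5479100942611694, 0.16305869817733765), 0.02626715414226055)
 rest 89 [0.6455339  0.18530541 0.10958092] [0.63898121 0.16794687 0.09501808] [0.65347902 0.20632131 0.1238779 ]
 foot 1341 [0.00590302 0.01473374 0.02472182] ((0.5487866997718811, 0.16105850040912628), 0.07975733280181885)
```

View pics/crop1.png

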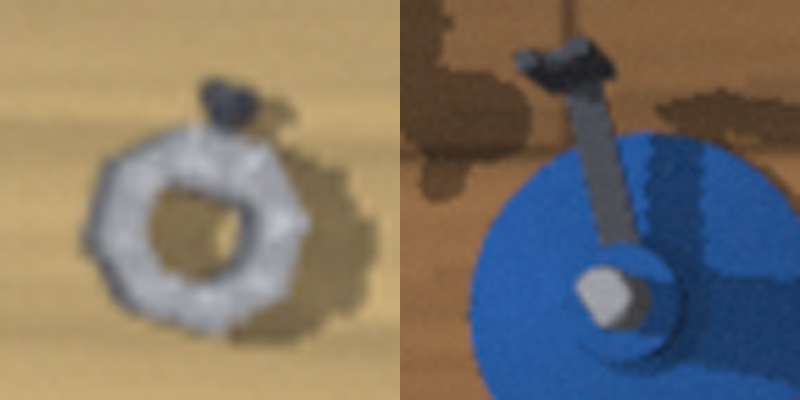

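The crop confirms it: steel grey, eight-sided, D-bore, with the screw up and slightly right at (417,250) in the full picture. The spindle's flat seems to face lower-left. I'll fit both outlines.

```bash
cat > fit.py <<'E'
from h import *
from scipy.optimize import differential_evolution as DE
def poly_d(r,f,a):
    t0=np.arccos(f/r); t=np.linspace(t0,2*np.pi-t0,60)
    return np.stack([r*np.cos(t+a),r*np.sin(t+a)],1)
def render(n,pts3,u0,v0,w,s=8):
    q=(proj(n,pts3)-[u0-w-.5+.5/s*0,v0-w-.5])*s
    m=np.zeros((2*w*s,2*w*s),np.uint8); cv2.fillPoly(m,[np.round(q*16).astype(np.int32)],255,shift=4)
    return cv2.resize(cv2.GaussianBlur(m,(0,0),s*.5),(2*w,2*w),interpolation=cv2.INTER_AREA)/255.
E
python3 - <<'E'
from fit import *
for n in('top','side'):
    D=np.load(n+'.npz'); g=D['im'].astype(float).min(2)  # min channel: grey bright, blue/wood low
    c=proj(n,[.549,.165,.144])[0]; u0,v0=np.round(c).astype(int); w=12
    G=g[v0-w:v0+w,u0-w:u0+w]
    if n=='top': print(G[2:22,2:22].astype(int))
    def cost(p,full=0):
        P=np.c_[poly_d(11,7,p[2])+p[:2],np.full(60,.144)]
        m=render(n,P,u0,v0,w); A=np.c_[m.ravel(),np.ones(m.size)]
        return 0
    def cost(p):
        P=np.c_[poly_d(.011,.007,p[2])+p[:2],np.full(60,.144)]
        m=render(n,P,u0,v0,w)
        S=np.clip((G-110)/(185-110),0,1)
        return ((m-S)**2).sum()
    if n=='top':
        for a0 in range(0,360,20):
            r=DE(cost,[(.53,.57),(.145,.185),(np.radians(a0),np.radians(a0+20))],seed=1,maxiter=25,popsize=8,polish=False)
            print(a0,r.x[:2].round(4),np.degrees(r.x[2]).round(1),round(r.fun,2))
# box height
P=cloud('top',np.load('top.npz')['d']); print('box',np.nanpercentile(P[295:345,10:90,2],[5,50,95]),P[320,95],P[290,50])
# collar screw
im=np.load('top.npz')['im'].astype(int); sub=im[245:258,405:425]; m=np.zeros((480,640),bool); m[245:257,408:425]=(sub.max(2)<105)[:12,3:]
v,u=np.nonzero(m); print('dark',u,v)
E
```

```text
[[ 37  42  40  36  37  34  40  39  50  49  43  37  41  44  41  31  26  21
   30  24]
 [ 36  41  38  40  38  42  37  37  41  38  40  41  42  39  40  35  38  30
   29  27]
 [ 42  36  41  38  32  38  36  39  41  43  34  37  39  42  37  42  36  41
   36  25]
 [ 42  39  40  39  38  32  43  57  62  55  49  42  40  40  40  37  38  39
   38  32]
 [ 41  38  40  37  45  72 110 120 123 121  98  75  44  44  42  39  39  38
   40  38]
 [ 43  38  41  49  81 128 156 160 159 158 141 115  65  56  49  40  35  37
   41  35]
 [ 38  39  39  69 126 155 156 157 156 156 155 133  93  68  62  52  37  30
   34  34]
 [ 42  42  36  90 150 156 155 157 158 157 154 152 125  80  62  63  46  26
   24  31]
 [ 39  40  40  79 136 158 155 157 154 155 157 156 143 102  64  62  56  33
   25  27]
 [ 44  40  38  44 103 157 157 156 157 156 155 157 147 109  71  64  57  42
   25  29]
 [ 42  39  38  39  70 127 158 156 157 157 157 156 140  94  63  61  59  39
   28  30]
 [ 41  35  40  38  43  85 140 153 154 155 156 147 117  73  65  59  53  34
   31  28]
 [ 37  41  38  40  37  46 101 149 152 151 141 121  94  67  67  63  48  32
   31 
[... 897 characters left out ...]
ine 18, in <module>
    return fun(*args, **kwargs)
    ret = solver.solve()
    next(self)
    ~~~~^^^^^^
    energy = self.func(parameters)
    return self.f(x, *self.args)
           ~~~~~~^^^^^^^^^^^^^^^
  File "<stdin>", line 13, in cost
  File "fit.py", line 7, in render
    q=(proj(n,pts3)-[u0-w-.5+.5/s*0,v0-w-.5])*s
       ~~~~^^^^^^^^
  File "h.py", line 11, in proj
    f,cx,cy,o,R=cal(n); q=(np.atleast_2d(p)-o)@R; return q[:,:2]/q[:,2:]*f+[cx,cy]
                ~~~^^^
  File "h.py", line 6, in cal
    c=get_calibration(n); return 240/np.tan(np.radians(c['fov_y'])/2),c['cx'],c['cy'],np.array(c['origin']),np.array(c['attitude'])
ValueError: time passes only in moves, steps and waits
```

```bash
sed -i 's/^def cal(n):/import functools\n@functools.cache\ndef cal(n):/' h.py
python3 - <<'E'
from fit import *
n='top'
D=np.load(n+'.npz'); g=D['im'].astype(float).min(2)
c=proj(n,[.549,.165,.144])[0]; u0,v0=np.round(c).astype(int); w=12
G=g[v0-w:v0+w,u0-w:u0+w]; S=np.clip((G-70)/(157-70),0,1)
def cost(p):
    P=np.c_[poly_d(.0115,.0075,p[2])+p[:2],np.full(60,.1435)]
    return ((render(n,P,u0,v0,w)-S)**2).sum()
for a0 in range(0,360,40):
    r=DE(cost,[(.53,.57),(.145,.185),(np.radians(a0),np.radians(a0+40))],seed=1,maxiter=25,popsize=8,polish=False)
    print(a0,r.x[:2].round(4),np.degrees(r.x[2]).round(1),round(r.fun,2))
P=cloud('top',D['d']); print('box',np.nanpercentile(P[295:345,10:90,2],[5,50,95]),P[320,95],P[290,50])
im=D['im'].astype(int); m=np.zeros((480,640),bool); m[246:256,408:424]=(im.max(2)<105)[246:256,408:424]
v,u=np.nonzero(m); print(len(u),u.mean(),v.mean()); s=atz('top',u.mean(),v.mean(),.024); print('screw mid',s, np.degrees(np.arctan2(s[1]+.2,s[0]-.5103)))
# collar fit: octagon with D hole, brightness
u0,v0=np.round(proj(n,[.5103,-.2,.034])[0]).astype(int); w=18
hsv=cv2.cvtColor(D['im'],cv2.COLOR_RGB2HSV)[v0-w:v0+w,u0-w:u0+w].astype(float)
S=((hsv[...,1]<60)&(hsv[...,2]>120)).astype(float)
def oc(p):
    a=p[2]+np.radians(22.5+45*np.arange(8)); R=.023/np.cos(np.pi/8)
    z=lambda q:np.c_[q+p[:2],np.full(len(q),.034)]
    m=render(n,z(np.stack([R*np.cos(a),R*np.sin(a)],1)),u0,v0,w)-render(n,z(poly_d(.013,.009,p[2])),u0,v0,w)
    return ((m-S)**2).sum()
for a0 in(-45,-25,-5):
    r=DE(oc,[(.495,.525),(-.215,-.185),(np.radians(a0),np.radians(a0+20))],seed=1,maxiter=30,popsize=8,polish=False)
    print('collar',r.x[:2].round(4),np.degrees(r.x[2]).round(1),round(r.fun,2))
E
```

```text
0 [0.5531 0.1678] 0.3 9.3
40 [0.5513 0.1693] 79.6 8.42
80 [0.5507 0.1688] 118.6 3.91
120 [0.5506 0.169 ] 125.1 3.96
160 [0.5504 0.1686] 160.3 8.55
200 [0.5509 0.1667] 239.8 8.74
240 [0.5517 0.1667] 279.4 7.13
280 [0.5521 0.1666] 300.4 6.62
320 [0.5524 0.1669] 321.1 6.94
box [0.08611016 0.08905564 0.09211856] [0.40148348 0.52678212 0.0904442 ] [0.46966962 0.63063146 0.08676953]
20 416.55 252.3
screw mid [ 0.53979828 -0.20817495  0.024     ] -15.489806971819908
collar [ 0.5113 -0.1981] -25.0 28.72
collar [ 0.5117 -0.1981] -18.2 26.27
collar [ 0.5114 -0.1982] -4.7 32.95
```

Request:
arm_command:
  rows:
    - {"travel": [5,3.4,0],"roll": -4.5,"fingers": 100}
    - {"travel": [9,6.2,0],"roll": -9,"fingers": 100}
    - {"travel": [13,8.9,0],"roll": -13.5,"fingers": 100}
    - {"travel": [17,11.6,0],"roll": -18,"fingers": 100}
    - {"travel": [21,14.3,0],"roll": -22.5,"fingers": 100}
    - {"travel": [25,17.1,0],"roll": -27,"fingers": 100}
    - {"travel": [29,19.8,0],"roll": -31.5,"fingers": 100}
    - {"travel": [33,22.5,0],"roll": -36,"fingers": 100}
    - {"travel": [36,24.6,0],"roll": -40.5,"fingers": 100}
    - {"travel": [36,24.6,0],"roll": -44.8,"fingers": 100}

```text
time_s: 2.3
tcp_pos: [0.437, 0.287, 0.2336]
ee_rot: [[0.849, 0.528, 0.0], [0.528, -0.849, -0.0], [-0.0, 0.001, -1.0]]
wrist_force: [-0.4, -0.0, -0.5]
gripper_width: 1.003
```

Request:
arm_command:
  rows:
    - {"travel": [0.8,4.1,0],"roll": 0,"fingers": 100}
    - {"travel": [1.6,8.2,0],"roll": 0,"fingers": 100}
    - {"travel": [2.4,12.3,0],"roll": 0,"fingers": 70}
    - {"travel": [3.2,16.4,0],"roll": 0,"fingers": 70}
    - {"travel": [3.2,16.4,3],"roll": 0,"fingers": 70}
    - {"travel": [3.2,16.4,5],"roll": 0,"fingers": 70}
    - {"travel": [3.2,16.4,5],"roll": 0,"fingers": 70}

```text
time_s: 3.0
tcp_pos: [0.5473, 0.1666, 0.1804]
ee_rot: [[0.849, 0.529, -0.006], [0.529, -0.849, -0.003], [-0.007, -0.001, -1.0]]
wrist_force: [-0.4, -0.3, -0.4]
gripper_width: 0.716
```

```bash
python3 - <<'E'
from h import *
im,d=capture('side'); im2,d2=capture('top'); s=sense(); print(s['tcp_pos'],s['gripper_width'])
c=lambda a,u,v,w:cv2.resize(a[v-w:v+w,u-w:u+w],(400,400),interpolation=cv2.INTER_CUBIC)
save('near1',np.hstack([c(im,301,190,40),c(im2,252,240,40)]))
E
```

```text
[0.54930752 0.16809855 0.18403831] 0.703932680787472
```

View pics/near1.png

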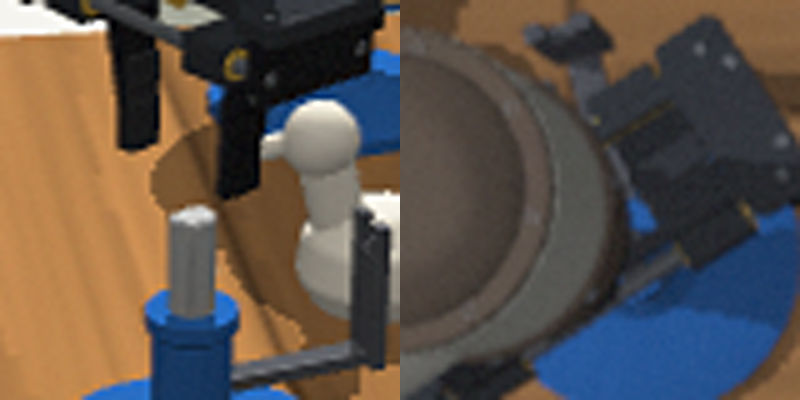

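Request:
arm_command:
  rows:
    - {"travel": [0,0,2],"roll": 0,"fingers": 70}
    - {"travel": [0,0,4],"roll": 0,"fingers": 70}
    - {"travel": [0,0,5.5],"roll": 0,"fingers": 70}
    - {"travel": [0,0,6.1],"roll": 0,"fingers": 60}
    - {"travel": [0,0,6.1],"roll": 0,"fingers": 50}
    - {"travel": [0,0,6.1],"roll": 0,"fingers": 40}
    - {"travel": [0,0,6.1],"roll": 0,"fingers": 35}

```text
time_s: 3.8
tcp_pos: [0.5497, 0.1685, 0.124]
ee_rot: [[0.847, 0.531, 0.002], [0.531, -0.847, 0.001], [0.003, 0.0, -1.0]]
wrist_force: [-0.9, 0.3, -0.3]
gripper_width: 0.424
```

Request:
arm_command:
  rows:
    - {"travel": [0,0,0],"roll": 0,"fingers": 30}
    - {"travel": [0,0,0],"roll": 0,"fingers": 25}
    - {"travel": [0,0,0],"roll": 0,"fingers": 20}
    - {"travel": [0,0,0],"roll": 0,"fingers": 0}
    - {"travel": [0,0,0],"roll": 0,"fingers": 0}
    - {"travel": [0,0,0],"roll": 0,"fingers": 0}

```text
time_s: 4.4
tcp_pos: [0.5509, 0.1655, 0.1232]
ee_rot: [[0.848, 0.53, 0.003], [0.53, -0.848, -0.003], [0.001, 0.004, -1.0]]
wrist_force: [7.3, -9.3, -2.1]
gripper_width: 0.224
```

Request:
arm_command:
  rows:
    - {"travel": [0,0.25,0],"roll": 3,"fingers": 0}
    - {"travel": [0,0.25,0],"roll": 9,"fingers": 0}
    - {"travel": [-0.05,0.24,0],"roll": 15,"fingers": 0}
    - {"travel": [-0.08,0.23,0],"roll": 22,"fingers": 0}
    - {"travel": [-0.1,0.22,0],"roll": 29,"fingers": 0}
    - {"travel": [-0.12,0.21,0],"roll": 36,"fingers": 0}
    - {"travel": [-0.14,0.19,0],"roll": 43,"fingers": 0}
    - {"travel": [-0.15,0.18,0],"roll": 50,"fingers": 0}
    - {"travel": [-0.17,0.16,0],"roll": 57,"fingers": 0}
    - {"travel": [-0.17,0.15,0],"roll": 60,"fingers": 0}

```text
time_s: 5.4
tcp_pos: [0.5491, 0.1656, 0.1232]
ee_rot: [[0.882, -0.471, 0.002], [-0.471, -0.882, -0.0], [0.002, -0.001, -1.0]]
wrist_force: [0.5, -1.5, 0.6]
gripper_width: 0.225
```

Request:
arm_command:
  rows:
    - {"travel": [-0.02,0,0],"roll": 6,"fingers": 0}
    - {"travel": [-0.05,0,0],"roll": 13,"fingers": 0}
    - {"travel": [-0.07,-0.01,0],"roll": 20,"fingers": 0}
    - {"travel": [-0.09,-0.02,0],"roll": 27,"fingers": 0}
    - {"travel": [-0.11,-0.03,0],"roll": 34,"fingers": 0}
    - {"travel": [-0.13,-0.05,0],"roll": 41,"fingers": 0}
    - {"travel": [-0.15,-0.07,0],"roll": 48.4,"fingers": 0}
    - {"travel": [-0.15,-0.07,0],"roll": 48.4,"fingers": 0}
    - {"travel": [-0.15,-0.07,0],"roll": 48.4,"fingers": 0}
    - {"travel": [-0.15,-0.07,0],"roll": 48.4,"fingers": 0}

```text
time_s: 6.4
tcp_pos: [0.5484, 0.1671, 0.1232]
ee_rot: [[0.238, -0.971, 0.002], [-0.971, -0.238, 0.0], [0.0, -0.002, -1.0]]
wrist_force: [4.1, -2.5, 1.9]
gripper_width: 0.226
```

```bash
python3 - <<'E'
from h import *
im,d=capture('side'); s=sense(); print(s['tcp_pos'],s['gripper_width'],s['wrist_force'],s['moment'],s['joints'])
c=lambda a,u,v,w:cv2.resize(a[v-w:v+w,u-w:u+w],(500,500),interpolation=cv2.INTER_CUBIC)
save('turned',c(im,310,205,50))
E
```

```text
[0.54835887 0.16711061 0.12318499] 0.22606568716345538 [ 4.53047047 -2.58574772  1.85889553] [-0.83883027 -1.24291736 -0.05970515] [ 33.16666957  22.87622121 -15.62609027   0.07667519 -51.3780277
 -19.4788231 ]
```

View pics/turned.png

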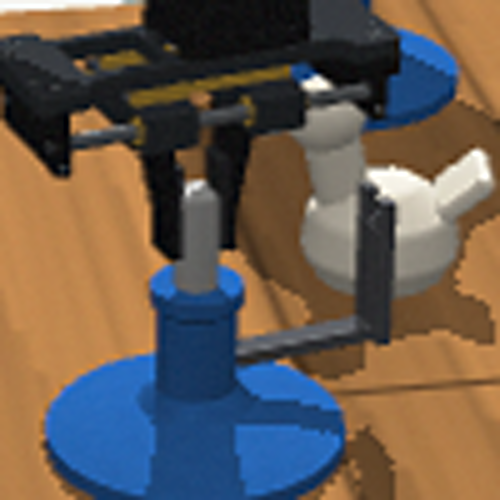

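Gripped across the flat: the opening is 19.7 mm and the flat lies along the rest direction. Step 1 has been held for more than 0.2 s. Releasing now and going to hover over the collar.

Request:
arm_command:
  rows:
    - {"travel": [0,0,0],"roll": 0,"fingers": 40}
    - {"travel": [0,0,0],"roll": 0,"fingers": 60}
    - {"travel": [0,0,0],"roll": 0,"fingers": 60}
    - {"travel": [0,0,-3],"roll": 0,"fingers": 60}
    - {"travel": [0,0,-7],"roll": 0,"fingers": 80}
    - {"travel": [0,0,-10],"roll": 0,"fingers": 100}
    - {"travel": [4,1.4,-10],"roll": -7,"fingers": 100}
    - {"travel": [8,2.8,-10],"roll": -14,"fingers": 100}
    - {"travel": [12,4.3,-10],"roll": -21,"fingers": 100}
    - {"travel": [16,5.7,-10],"roll": -28,"fingers": 100}

```text
time_s: 7.45
tcp_pos: [0.5285, -0.0029, 0.2224]
ee_rot: [[0.669, -0.743, -0.001], [-0.743, -0.669, 0.0], [-0.001, 0.0, -1.0]]
wrist_force: [1.6, 0.1, 0.0]
gripper_width: 0.981
```

```bash
python3 - <<'E'
from fit import *
im,d=capture('top'); s=sense(); print(s['tcp_pos'],s['ee_rot'],s['gripper_width'])
np.savez('top2',im=im,d=d); im2,d2=capture('side'); np.savez('side2',im=im2,d=d2)
c=lambda a,u,v,w:cv2.resize(a[v-w:v+w,u-w:u+w],(400,400),interpolation=cv2.INTER_CUBIC)
save('after',np.hstack([c(im,252,232,36),c(im2,310,205,45)]))
n='top'; g=im.astype(float).min(2)
q=proj(n,[.549,.165,.144])[0]; u0,v0=np.round(q).astype(int); w=12
G=g[v0-w:v0+w,u0-w:u0+w]; S=np.clip((G-70)/(157-70),0,1)
def cost(p):
    P=np.c_[poly_d(.0115,.0075,p[2])+p[:2],np.full(60,.1435)]
    return ((render(n,P,u0,v0,w)-S)**2).sum()
for a0 in(-40,-10,20):
    r=DE(cost,[(.53,.57),(.145,.185),(np.radians(a0),np.radians(a0+30))],seed=1,maxiter=25,popsize=8,polish=False)
    print(a0,r.x[:2].round(4),np.degrees(r.x[2]).round(1),round(r.fun,2))
for n,D in(('top',d),('side',d2)):
    A=cloud(n,D); m=(np.hypot(A[...,0]-.647,A[...,1]-.19)<.03)&(A[...,2]>.1)&(A[...,2]<.13)
    p=A[m][:,:2]; print(n,len(p),p.mean(0),cv2.minAreaRect(p.astype(np.float32)))
E
```

```text
[ 0.52718426 -0.00730846  0.22235045] [[ 0.66944898 -0.742852   -0.00299459]
 [-0.74285707 -0.66944918 -0.00108461]
 [-0.00119902  0.00295065 -0.99999493]] 0.9892923962825615
-40 [0.54   0.1451] -39.3 85.17
-10 [0.542 0.145] 17.7 86.7
20 [0.5428 0.1452] 48.9 82.6
top 68 [0.64646919 0.1892316 ] ((0.6470931172370911, 0.18922829627990723), (0.008109314367175102, 0.029032833874225616), 11.435800552368164)
side 75 [0.64572059 0.18484922] ((0.6459454298019409, 0.18622563779354095), (0.009795038029551506, 0.039009302854537964), 9.222945213317871)
```

View pics/after.png

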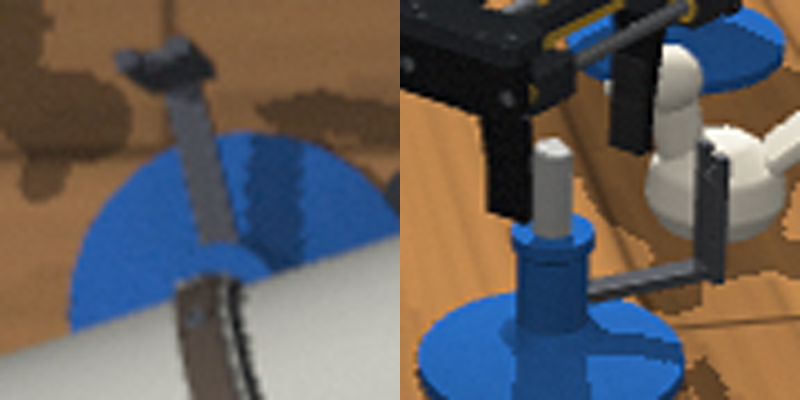

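Request:
arm_command:
  rows:
    - {"travel": [2.6,2.8,0],"roll": -6,"fingers": 100}
    - {"travel": [5.3,5.6,0],"roll": -12,"fingers": 100}
    - {"travel": [7.9,8.4,0],"roll": -18,"fingers": 100}
    - {"travel": [10.5,11.2,0],"roll": -25,"fingers": 100}
    - {"travel": [13.2,14,0],"roll": -32,"fingers": 100}
    - {"travel": [13.2,14,4],"roll": -32,"fingers": 100}
    - {"travel": [13.2,14,8],"roll": -32,"fingers": 100}
    - {"travel": [13.2,14,10],"roll": -32,"fingers": 100}
    - {"travel": [13.2,14,10],"roll": -32,"fingers": 100}
    - {"travel": [13.2,14,10],"roll": -32,"fingers": 100}

```text
time_s: 8.55
tcp_pos: [0.5132, -0.1931, 0.1229]
ee_rot: [[0.96, -0.281, -0.0], [-0.281, -0.96, -0.0], [0.0, 0.0, -1.0]]
wrist_force: [-0.6, -0.9, 1.3]
gripper_width: 1.003
```

```bash
python3 - <<'E'
from fit import *
im,d=capture('top'); s=sense(); print(s['tcp_pos'],s['ee_rot'],s['gripper_width'])
np.savez('top2',im=im,d=d); im2,d2=capture('side'); np.savez('side2',im=im2,d=d2)
c=lambda a,u,v,w:cv2.resize(a[v-w:v+w,u-w:u+w],(400,400),interpolation=cv2.INTER_CUBIC)
save('hover',np.hstack([c(im,252,232,36),c(im2,312,310,50)]))
n='top'; g=im.astype(float).min(2)
q=proj(n,[.549,.165,.144])[0]; u0,v0=np.round(q).astype(int); w=12
G=g[v0-w:v0+w,u0-w:u0+w]; S=np.clip((G-70)/(157-70),0,1)
def cost(p):
    P=np.c_[poly_d(.0115,.0075,p[2])+p[:2],np.full(60,.1435)]
    return ((render(n,P,u0,v0,w)-S)**2).sum()
for a0 in(-40,-10,20):
    r=DE(cost,[(.53,.57),(.145,.185),(np.radians(a0),np.radians(a0+30))],seed=1,maxiter=25,popsize=8,polish=False)
    print(a0,r.x[:2].round(4),np.degrees(r.x[2]).round(1),round(r.fun,2))
E
```

```text
[ 0.51386566 -0.19320565  0.12378911] [[ 9.59752813e-01 -2.80837622e-01  2.18338564e-03]
 [-2.80837106e-01 -9.59755293e-01 -5.45991441e-04]
 [ 2.24885087e-03 -8.91588830e-05 -9.99997467e-01]] 0.9994310778522116
-40 [0.5513 0.1677] -10.1 4.33
-10 [0.5511 0.168 ] 11.4 2.48
20 [0.551  0.1682] 20.4 2.84
```

View pics/hover.png

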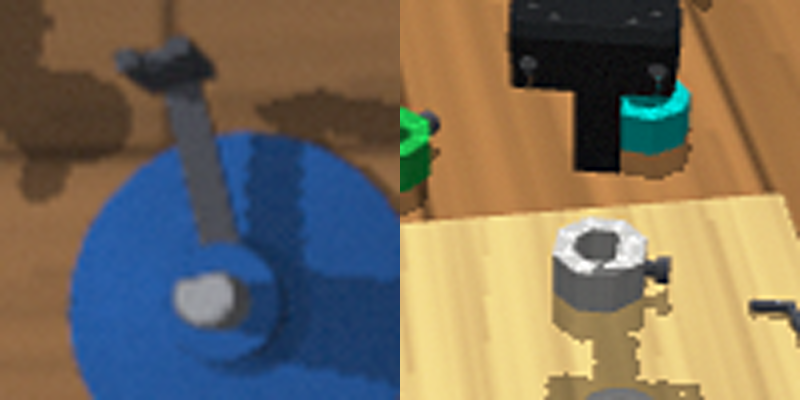

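Request:
arm_command:
  rows:
    - {"travel": [-0.15,0.7,2],"roll": 0,"fingers": 100}
    - {"travel": [-0.15,0.7,5],"roll": 0,"fingers": 100}
    - {"travel": [-0.15,0.7,7.5],"roll": 0,"fingers": 100}
    - {"travel": [-0.15,0.7,9],"roll": 0,"fingers": 100}
    - {"travel": [-0.15,0.7,9.6],"roll": 0,"fingers": 90}
    - {"travel": [-0.15,0.7,9.8],"roll": 0,"fingers": 80}
    - {"travel": [-0.15,0.7,9.8],"roll": 0,"fingers": 70}
    - {"travel": [-0.15,0.7,9.8],"roll": 0,"fingers": 65}

```text
time_s: 9.45
tcp_pos: [0.5102, -0.1998, 0.0258]
ee_rot: [[0.96, -0.282, 0.003], [-0.282, -0.96, -0.0], [0.003, -0.0, -1.0]]
wrist_force: [0.3, 0.0, 0.8]
gripper_width: 0.724
```

Request:
arm_command:
  rows:
    - {"travel": [0,0,0.1],"roll": 0,"fingers": 62}
    - {"travel": [0,0,0.15],"roll": 0,"fingers": 59}
    - {"travel": [0,0,0.15],"roll": 0,"fingers": 56}
    - {"travel": [0,0,0.15],"roll": 0,"fingers": 53}
    - {"travel": [0,0,0.15],"roll": 0,"fingers": 50}
    - {"travel": [0,0,0.15],"roll": 0,"fingers": 30}
    - {"travel": [0,0,0.15],"roll": 0,"fingers": 0}
    - {"travel": [0,0,0.15],"roll": 0,"fingers": 0}
    - {"travel": [0,0,0.15],"roll": 0,"fingers": 0}

```text
time_s: 10.35
tcp_pos: [0.5093, -0.1997, 0.0231]
ee_rot: [[0.959, -0.282, 0.0], [-0.282, -0.959, 0.0], [0.0, -0.0, -1.0]]
wrist_force: [0.1, 1.2, 0.3]
gripper_width: 0.529
```

Request:
arm_command:
  rows:
    - {"travel": [0,0,-1.5],"roll": 0,"fingers": 0}
    - {"travel": [0,0,-5],"roll": 0,"fingers": 0}
    - {"travel": [0,0,-9],"roll": 0,"fingers": 0}
    - {"travel": [0,0,-13],"roll": 0,"fingers": 0}
    - {"travel": [0,0,-16],"roll": 0,"fingers": 0}
    - {"travel": [-0.5,-3,-16.5],"roll": -3,"fingers": 0}
    - {"travel": [-1,-6,-16.5],"roll": -6,"fingers": 0}
    - {"travel": [-1.6,-9,-16.5],"roll": -9,"fingers": 0}
    - {"travel": [-2.1,-12,-16.5],"roll": -12,"fingers": 0}
    - {"travel": [-2.6,-15,-16.5],"roll": -15,"fingers": 0}

```text
time_s: 11.35
tcp_pos: [0.5257, -0.0473, 0.1871]
ee_rot: [[1.0, -0.022, -0.002], [-0.022, -1.0, 0.0], [-0.002, -0.0, -1.0]]
wrist_force: [1.0, 0.0, -2.8]
gripper_width: 0.53
```

```bash
python3 -c "
from h import *
s=sense();print(s['tcp_pos'],s['ee_rot'],s['gripper_width'])"
```

```text
[ 0.52566555 -0.04732601  0.18710919] [[ 9.99751594e-01 -2.21878225e-02 -2.10955921e-03]
 [-2.21874370e-02 -9.99753807e-01  2.05963498e-04]
 [-2.11360973e-03 -1.59106623e-04 -9.99997754e-01]] 0.5304566744221435
```

Request:
arm_command:
  rows:
    - {"travel": [0.3,-3.5,0],"roll": -3,"fingers": 0}
    - {"travel": [0.6,-7,0],"roll": -6,"fingers": 0}
    - {"travel": [0.9,-10.5,0],"roll": -9,"fingers": 0}
    - {"travel": [1.2,-14,0],"roll": -12,"fingers": 0}
    - {"travel": [1.5,-17.5,0],"roll": -14.9,"fingers": 0}
    - {"travel": [1.7,-20.3,0],"roll": -14.9,"fingers": 0}
    - {"travel": [1.8,-21.6,0],"roll": -14.9,"fingers": 0}
    - {"travel": [1.8,-21.6,0],"roll": -14.9,"fingers": 0}
    - {"travel": [1.8,-21.6,0],"roll": -14.9,"fingers": 0}
    - {"travel": [1.8,-21.6,0],"roll": -14.9,"fingers": 0}

```text
time_s: 12.35
tcp_pos: [0.5493, 0.1659, 0.1878]
ee_rot: [[0.973, 0.233, -0.001], [0.233, -0.973, -0.001], [-0.001, 0.0, -1.0]]
wrist_force: [0.2, -0.6, -3.1]
gripper_width: 0.526
```

```bash
python3 - <<'E'
from h import *
im,d=capture('side'); s=sense(); print(s['tcp_pos'],s['ee_rot'],s['gripper_width'])
np.savez('side3',im=im,d=d)
u,v=proj('side',[.55,.1675,.16])[0].astype(int)
w=36; save('over',cv2.resize(im[v-w:v+w,u-w:u+w],(600,600),interpolation=cv2.INTER_CUBIC)); print(u,v)
A=cloud('side',d); 
for z0,z1,nm in((.105,.14,'spindle'),(.172,.198,'collar')):
    m=(np.hypot(A[...,0]-.55,A[...,1]-.1675)<.033)&(A[...,2]>z0)&(A[...,2]<z1); p=A[m]; print(nm,len(p),p.min(0),p.max(0))
    vv=np.nonzero(m)
    for r in range(vv[0].min(),vv[0].max()+1,2):
        c=vv[1][vv[0]==r]
        if len(c): print(r,c.min(),c.max(),im[r,c.min()-3:c.max()+4].astype(int).max(1))
for q in([.5502,.1675,.13],[.5502,.1675,.184]): print(proj('side',q))
E
```

```text
[0.54944769 0.16583919 0.18789612] [[ 9.72570129e-01  2.32608805e-01 -6.98592074e-04]
 [ 2.32608618e-01 -9.72570366e-01 -3.38709919e-04]
 [-7.58216858e-04  1.66920613e-04 -9.99999699e-01]] 0.5253205679997363
299 185
spindle 119 [0.53761096 0.14796854 0.10519736] [0.55965016 0.17934165 0.13987192]
191 298 298 [116 147 158 178 205 188 122]
195 295 303 [197 200 152  97  99 107 110 111 108 101  99  93 106  91  72]
197 295 303 [194 201 151  98  97 100  99  99  96  96  93  99 111 105  86]
199 295 303 [192 198 151  99  98 101  99  98  96  96  91 114 114 107  99]
201 295 303 [195 200 151  97  98 100 100  98  96  95  91 113 186 190 123]
203 295 303 [197 198 150  98  96  97  99 100  96  95  91 112 188 190 186]
205 295 303 [200 201 151  98  95  99  98  97  95  95  90 114 191 196 190]
207 295 302 [209 213 157 102  95  98  99  97  95  93  89 116 198 204]
209 300 300 [ 98  98  98  94  94  92 139]
collar 190 [0.52596239 0.13470761 0.17265336] [0.58214089 0.19270648 0.19796944]
168 291 298 [194 204  84  20  28  28  23  22  19  18  39  24  18  16]
170 290 299 [192 193 205  82   7  92 121 125 125 128 
[... 176 characters left out ...]
 16  14  16
  16  15  16  11  64  83  67  65  64  85 119]
176 290 312 [195 197 177 101  84  88  97  98 100 102 111 119  81  29  14  13  18  16
  13  18  14  10  84  61  40  41  38  70 148]
178 290 309 [194 200 177 100  86  89  96  98  96  96  99 100  65  27  12  13  16  14
  10  14  16   8  83  79 117 161]
180 290 309 [194 199 179 102  85  88  96  97  96  97 100  99  68  26   9  17  17  18
  13  15  13  14  82  92 131 145]
182 291 309 [195 201 152  92  87  96  97  95  97  98  98  67  24  16  15  14  18  14
  15  15  31  90 104 105 103]
184 292 306 [196 201 137 109 103  98  99  99  99 101  67  26  11  15  18  15  14  10
  13  28 100]
[[299.17311613 196.51213562]]
[[299.39684996 176.68189185]]
```

View pics/over.png

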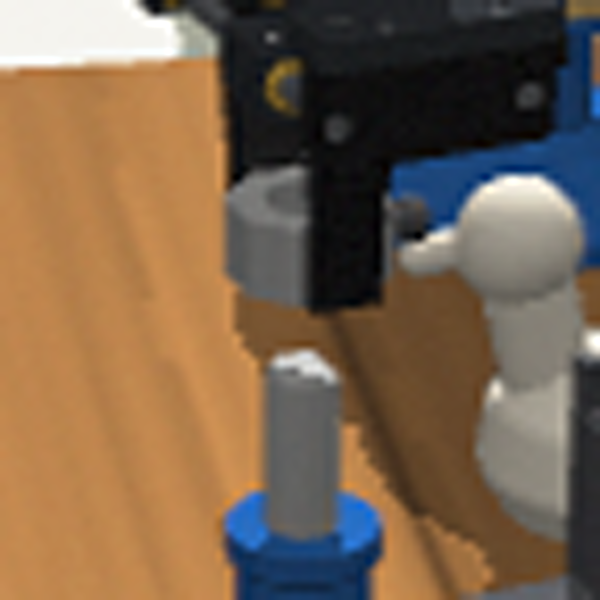

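Request:
arm_command:
  rows:
    - {"travel": [-0.07,-0.15,0.5],"roll": 0,"fingers": 0}
    - {"travel": [-0.07,-0.15,1.5],"roll": 0,"fingers": 0}
    - {"travel": [-0.07,-0.15,2.3],"roll": 0,"fingers": 0}
    - {"travel": [-0.07,-0.15,2.6],"roll": 0,"fingers": 0}
    - {"travel": [-0.07,-0.15,2.6],"roll": 0,"fingers": 0}
    - {"travel": [-0.07,-0.15,2.6],"roll": 0,"fingers": 0}

```text
time_s: 13.0
tcp_pos: [0.5489, 0.1684, 0.1621]
ee_rot: [[0.972, 0.234, 0.0], [0.234, -0.972, -0.0], [0.0, 0.0, -1.0]]
wrist_force: [0.3, -0.5, -2.5]
gripper_width: 0.524
```

```bash
python3 - <<'E'
from h import *
s=sense(); print(s['tcp_pos'],s['ee_rot'][:,0],s['gripper_width'],s['wrist_force'],s['moment'])
E
```

```text
[0.548898   0.16840236 0.16205469] [9.72182326e-01 2.34225295e-01 1.87891067e-04] 0.5241671269044715 [ 0.28420056 -0.482977   -2.48137982] [-0.04752333 -0.08481354 -0.00871402]
```

Request:
arm_command:
  rows:
    - {"travel": [0,0.08,0.2],"roll": 0,"fingers": 0}
    - {"travel": [0,0.08,0.4],"roll": 0,"fingers": 0}
    - {"travel": [0,0.08,0.6],"roll": 0,"fingers": 0}
    - {"travel": [0,0.08,0.8],"roll": 0,"fingers": 0}
    - {"travel": [0,0.08,0.8],"roll": 0,"fingers": 0}

```text
time_s: 13.5
tcp_pos: [0.5487, 0.1674, 0.1537]
ee_rot: [[0.972, 0.234, -0.001], [0.234, -0.972, -0.0], [-0.001, 0.0, -1.0]]
wrist_force: [-0.6, 0.1, -3.2]
gripper_width: 0.524
```

Request:
arm_command:
  rows:
    - {"travel": [0,0,0.2],"roll": 0,"fingers": 0}
    - {"travel": [0,0,0.4],"roll": 0,"fingers": 0}
    - {"travel": [0,0,0.6],"roll": 0,"fingers": 0}
    - {"travel": [0,0,0.6],"roll": 0,"fingers": 0}

```text
time_s: 13.9
tcp_pos: [0.5487, 0.1675, 0.1476]
ee_rot: [[0.972, 0.234, -0.001], [0.234, -0.972, -0.0], [-0.001, 0.0, -1.0]]
wrist_force: [0.7, -0.3, -3.6]
gripper_width: 0.528
```

Request:
arm_command:
  rows:
    - {"travel": [0,0,0.3],"roll": 0,"fingers": 0}
    - {"travel": [0,0,0.6],"roll": 0,"fingers": 0}
    - {"travel": [0,0,0.9],"roll": 0,"fingers": 0}
    - {"travel": [0,0,1.2],"roll": 0,"fingers": 0}
    - {"travel": [0,0,1.5],"roll": 0,"fingers": 0}
    - {"travel": [0,0,1.5],"roll": 0,"fingers": 0}

```text
time_s: 14.5
tcp_pos: [0.5486, 0.1674, 0.1324]
ee_rot: [[0.972, 0.234, -0.001], [0.234, -0.972, -0.001], [-0.001, 0.0, -1.0]]
wrist_force: [-0.3, 0.1, -3.8]
gripper_width: 0.525
```

Request:
arm_command:
  rows:
    - {"travel": [0,0,0.3],"roll": 0,"fingers": 0}
    - {"travel": [0,0,0.6],"roll": 0,"fingers": 0}
    - {"travel": [0,0,0.9],"roll": 0,"fingers": 0}
    - {"travel": [0,0,1.2],"roll": 0,"fingers": 0}
    - {"travel": [0,0,1.5],"roll": 0,"fingers": 0}
    - {"travel": [0,0,1.5],"roll": 0,"fingers": 0}
    - {"travel": [0,0,1.5],"roll": 0,"fingers": 0}
    - {"travel": [0,0,1.5],"roll": 0,"fingers": 0}

```text
time_s: 15.3
tcp_pos: [0.549, 0.1676, 0.1182]
ee_rot: [[0.972, 0.234, 0.0], [0.234, -0.972, 0.0], [0.0, -0.0, -1.0]]
wrist_force: [0.8, 0.1, -2.8]
gripper_width: 0.527
```

```bash
python3 - <<'E'
from h import *
im,d=capture('side'); s=sense(); print(s['time_s'],s['tcp_pos'],s['ee_rot'][:,0],s['gripper_width'],s['wrist_force'],abs(s['joint_velocities']).max())
u,v=proj('side',[.59,.17,.12])[0].astype(int)
w=36; save('final',cv2.resize(im[v-w:v+w,u-w:u+w],(600,600),interpolation=cv2.INTER_CUBIC)); print(u,v)
A=cloud('side',d); m=(np.hypot(A[...,0]-.549,A[...,1]-.1675)<.03)&(A[...,2]>.095)&(A[...,2]<.135)&(im.max(2)>70); print(A[m].min(0),A[m].max(0))
for n in ('side',):
    for l in('screw_head','collar_center'):
        for r in search_frame(n,l):
            if r['position'][1]>.1: print(l,r)
E
```

```text
15.35 [0.54898249 0.16761089 0.11822716] [9.72228019e-01 2.34035400e-01 3.31930247e-04] 0.5280316032602635 [-0.11808701 -0.23381875 -2.41469227] 0.12819513624527126
314 198
[0.52389927 0.13882279 0.09502464] [0.57456201 0.1868287  0.13414195]
screw_head {'position': [0.533, 0.1551, 0.119], 'p': 0.57}
collar_center {'position': [0.5361, 0.159, 0.1189], 'p': 0.57}
collar_center {'position': [0.555, 0.1506, 0.0215], 'p': 0.42}
```

View pics/final.png

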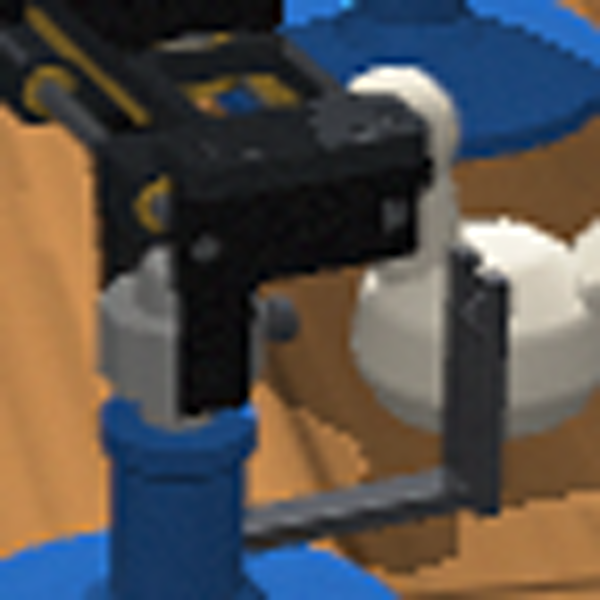

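```bash
python3 -c "
from station import *
print(finish_job())"
```

```text
the job is handed in; nothing more can be done
None
```

I turned the spindle, fitted the collar over it and handed the job in at about 15.4 s, still gripping the collar. `finish_job` gives no verdict, so these results are my own checks.

- **Spindle:** I gripped it across its flat (the opening read 19.7 mm; the D is 20 mm there) and turned it about 108°. The grip leaves the flat at about 13.8° in the world frame. The key rest lies at about 11.5–13°, so the error is about 1–2° against the 9.7° allowed. A later fit from the top camera put the flat at about 11°.
- **Collar:** I took the grey steel one from the board, not the green or turquoise look-alikes. It slid down the spindle with no rise in wrist force.
- **Final pose:** The collar's middle is about 117 mm above the bench, against a notch height of 116 mm. That figure comes from the tool height and assumes the collar has not slipped in the fingers. The tool is upright and about 1 mm from the spindle axis, and the opening is 46 mm, which matches the collar. The side picture shows the collar clear of the shoulder with its screw pointing at the notch.

**Weaker points:**
- The trained network's last screw-head reading (0.533, 0.155) disagreed with the picture. It fell on the collar's body, so I disregarded it.
- The screw's sideways error of about 1 mm comes from the tool's angle, not from measuring the screw.
- I did not measure the bystanders again at the end. The path stayed clear of them and no contact force showed.

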